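# Mike a hoop lath to the click

### The arm

A 6-joint arm with a two-finger parallel gripper is mounted at the origin on the work surface. World frame = base frame: x ahead of the robot, y to its left, z up, the work surface at z = 0. Lengths are in mm, angles in degrees, forces in N, time in s.
With the tool pointing down it reaches from about 350 to 850 mm from the base axis. Payload 8.1 kg.
Tool frame: the origin (TCP) lies between the finger pads; the fingertips stand 25 mm ahead of it and the grasp point (between the pads) lies 6 mm ahead of it (r.tcp_to_tips is the distance from the TCP to the fingertips, in mm); z points along the fingers, y is the line along which they close (so a half turn about z gives the same grasp; the last joint's range is limited). The gripper opens to 85 mm and grips with 20 to 120 N. Pads are 22 mm wide; open, the fingers measure 114 mm over their backs; the gripper's body (76 mm by 85 mm) begins 54 mm behind the grasp point. The pads swing forward as they close: fully open they stand 13 mm farther back than shut.
Start: joints at [-73.19, 7.471, 85.268, -0, 87.261, -4.893], TCP at [221.904, -557.462, 256.292] pointing down, gripper open.
Joint ranges: [-169.43, 169.43], [-51.17, 129.36], [1.28, 143.12], [-76.62, 256.62], [0, 156.53], [-152.29, 152.29]. Speed limits (degrees/s): [136.94, 136.94, 159.86, 180, 180, 180].

### API

Orientations are given as [roll, pitch, yaw] about the fixed x, y, z axes, in that order (R = Rz(yaw) Ry(pitch) Rx(roll)).
In Python, from bench import r gives the robot as it stands.
- The arm moves only by the tool apply_moves, never from a script. Its arguments are lists of equal length, an entry for each row: "angular": the turn, a rotation vector about the world's x, y, z in units of 8 degrees (1.0 is 8 degrees), a list of three; "travel": the shift along the world's x, y, z in units of 40 mm (1.0 is 40 mm), a list of three; "jaw": the opening, from 0 (shut) to 1 (fully open). A call has 1 to 20 rows; each row shifts and turns the commanded pose from where the row before left it; what a row does not reach is not made up. A row lasts 1/8 s, in which the tool goes at most 62.5 mm and 10.7 degrees, less where a joint would pass 70% of its speed; a pose out of reach is approached as far as the arm can. A call is refused whole if a number of a shift passes 1 or a number of a turn 1, either way. A call with a gripper value outside its range is refused whole. The fingers move at their own pace and stop on an object; "force" is the grip in N (left out, the last holds). Time passes only in rows, so rows that do not move let the fingers close. It gives the time, the measured TCP pose, the force, the opening and the grip force at its end, in the units of the state.
- r.sense(): the state, without advancing time (a new reading comes with each control period).
- r.snapshot(name): name is "scene" or "top" or "wrist"; returns a dict with "color" (480x640x3 uint8, red, green, blue), "fx", "fy", "cx", "cy" (pixels), "R" (3x3) and "t" (3): a world point X has camera coordinates R X + t; the wrist camera has in their place "mount" (4x4, takes a point from camera to tool coordinates, whose origin is the TCP and whose axes are the flange's). Camera axes: x right, y down, z forward; pixel columns grow to the right and rows downward; lengths in mm; the calibration is good to about 2 mm. The wrist camera is an equidistant fisheye: a pixel r from the principal point sees the ray r / f radians off the axis. A picture is of the moment at which its call begins: read the wrist's pose just before it. There is no depth.
- r.hand_in(): hands the job in; it is judged then, once.
The state is a dict: "time": time; "joint_pos": joint angles; "qd": joint speeds; "joint_efforts": joint torques, N m; "tool_pos": TCP position; "tcp_rot": TCP orientation; "ft_force": force on the tool from outside, world axes, zero at the start; "wrist_torque": the same for the moment, N m; "finger_gap": finger opening in mm; "grip_force": force on a finger pad.
Only numpy, scipy, OpenCV 4.12 (cv2) and the standard library are available. Lean on these libraries where they do the work, as an engineer would, in place of code of your own. Each camera call takes 0.05 s, during which the arm holds its last target. There are 200 camera calls.

### The job

Check the thickness of the pale wooden hoop lath on the bench micrometer: lay it flat and straight on the iron base, in under the spindle, and slide it gently along until its end touches the steel stop. Then bring the spindle down by turning the small knurled ratchet cap at the very top clockwise (turn the cap only, not the drum below it) until its clutch clicks two or three times, and stop there. Let go and leave the lath lightly pinched against the stop; do not disturb the cup, the hoop or the spatula.

Things in the scene. Friction and masses are not known exactly. Their poses are not given: they have to be found in the camera images.
- base: Dark green iron base plate of the bench micrometer with a ground grey top; 250 x 130 mm, 30 mm high, fixed to the bench. Origin on the bench under the spindle axis; x along its length, same axes as stand. It reaches from x = -130 mm (open end, where the lath goes in) to x = +120 mm (column end).
- stand: Column, arm and micrometer head, fixed on the base. Origin on the bench (z = 0) on the vertical spindle axis; x points from the open end of the base towards stop and column, z up. Steel column 26 mm thick at x = +85 mm, up to z = 155 mm; dark green arm from it to a ring of radius 18 mm round the spindle axis, both at z = 70 to 96 mm.
- under_spindle (a point): Point on the base's top (30 mm above the bench) on the spindle axis. The steel spindle, 8 mm thick, comes down on it without turning, 10 mm for each clockwise turn of the drum. Its flat tip starts 2 to 7 mm above a lath lying on the base; how far is not measured.
- stop: Small steel stop block screwed on the base, fixed to the stand: 12 mm along x, 50 mm wide, 14 mm high. Origin at the middle of the lower edge of the face that the lath's end must touch; that face looks to -x and stands 22 mm beyond the spindle axis (x = +22 mm in stand), square to x.
- ratchet_top (a point): Centre of the top of the knurled steel ratchet cap, on the spindle axis, 167 mm above the bench. The cap is round, 17 mm thick, 22 mm tall (z = 145 to 167 mm), stays at this height and can be gripped at any angle. Clockwise from above it drives the drum; once the spindle bears on the lath it slips on the drum, one click per 1/16 turn (0.39 rad) of slip.
- drum_top (a point): Centre of the top of the aluminium drum, 141 mm above the bench: 23 mm thick, 40 mm tall, not to be held. Cap torque: drag of the drum 0.02 N m, clutch slipping up to 0.056 (then about 20 N on the lath); the cap gives springily, 0.4 N m/rad. With the turning stopped and held, about 0.01 is left of the drag, 0.03 or more of the clutch. Let go, the drum eases a hair and about 8 N stays on the lath.
- cap_mark (a point): Point at the foot of the cap, 8.5 mm from its axis, under the red line on the cap's side; it turns with the cap.
- drum_mark (a point): Point 8.5 mm from the axis above the red mark on the drum's top edge, at the height of cap_mark; it turns with the drum. Its x points outward through the mark. At the start the two marks are in line; as the clutch clicks the cap mark runs ahead clockwise: the points are 6.5 mm apart after two clicks, 9.5 after three, 12 after four.
- lath: Loose flat lath of pale wood, 220 x 36 x 8 mm, 25 to 50 g, lying flat on the bench. Origin at the centre of its underside; x along its length (both ends alike), z up. When home on the base its middle is 88 mm before the spindle axis (x = -88 mm in stand) and its underside 30 mm above the bench.
- teacup: Blue ceramic cup without handle, 72 mm across, 75 mm high; bystander. Origin at the centre of its underside.
- hoop: Dark bentwood hoop standing flat, 120 mm across, 50 mm high; bystander. Origin at the centre of its underside.
- spatula: Wooden spatula lying on the bench, bystander. Origin under its middle, x along its length.
Not all that is in view belongs to the job. There is more than one size of the lath; the job needs the smaller.

How it is judged (in metres and radians):
On the way, in this order (a step that is already met when the one before it is completed fails the run):
1. The lath lies flat and straight on the base under the spindle and its end is pushed up to touch the stop (x of lath in the frame of stand between -0.0905 and -0.086 m and y of lath in the frame of stand between -0.01 and 0.01 m and z of lath in the frame of stand below 0.0315 m and angle between the x axis of lath and the x axis of stand, either way round below 0.06 rad and angle between lath's own z axis and vertical below 0.04 rad and contact force between lath and stop above 0.5 N), for 0.05 s.
2. The spindle pinches the lath and the ratchet has clicked (x of lath in the frame of stand between -0.0905 and -0.086 m and y of lath in the frame of stand between -0.01 and 0.01 m and z of lath in the frame of stand below 0.0315 m and angle between the x axis of lath and the x axis of stand, either way round below 0.06 rad and angle between lath's own z axis and vertical below 0.04 rad and y of cap_mark in the frame of drum_mark below -0.004 m and horizontal distance between cap_mark and drum_mark above 0.0057 m and contact force between lath and base above 5 N), for 0.2 s.
At the end, for the whole second after the job is handed in: The lath lies flat on the base, square to the stop with its end within about 2 mm of it and its middle line within 10 mm of the spindle, pinched by the spindle (over 5 N), the ratchet clicked on at least twice and no more than four times; lath released and at rest (all of step 2 and horizontal distance between cap_mark and drum_mark below 0.0124 m and contact force between lath and the fingers below 0.1 N and linear speed of lath below 0.01 m/s); the robot touches nothing.
It fails at once if The lath is squeezed against the base with more than 35 N (the drum was turned past the clutch, or the lath was pressed down) (contact force between lath and base above 35 N).
It fails at once if The lath is rammed against the stop with more than 20 N (contact force between lath and stop above 20 N).
It fails at once if The ratchet is run on for more than four clicks (horizontal distance between cap_mark and drum_mark above 0.0124 m).
It fails at once if The cup, the hoop or the spatula is moved more than 20 mm (distance of any of teacup, hoop, spatula from where it was at the start of the episode above 0.02 m).
It also fails if it takes over 72 s, if anything falls off the work surface, if the arm or the gripper's body presses on something with over 40 N, if the wrist force passes 120 N, or if a joint passes its speed limit or range.

## Working session

There is one attempt and no reset: what is moved stays moved. The work goes in short steps, Python scripts to look and compute and a tool call to move; the robot and the scene stay as the last step left them, time stands still between calls to the robot, and variables do not carry over. Pictures are saved under pics/ and viewed, at most 10 in all, crops included, and the job is handed in when it is done.

Besides the shell and the picture viewer there is one more tool, called after "Emit:" in YAML: its name, and indented under it one key for each argument. apply_moves: Moves the arm, as the interface text tells. Its arguments: {"type":"object","properties":{"angular":{"type":"array"},"travel":{"type":"array"},"jaw":{"type":"array"},"force":{"type":"number"}},"required":["angular","travel","jaw"]}

```bash
mkdir -p pics
python3 - <<'E'
from bench import r
import cv2,numpy as np,pickle
a=r.snapshot("scene");b=r.snapshot("top")
pickle.dump((a,b),open("s.pkl","wb"))
for n,s in(("scene",a),("top",b)):
    cv2.imwrite(f"pics/{n}.png",s["color"][:,:,::-1]); print(n,s["fx"],s["cx"],s["cy"],np.round(s["R"],3).tolist(),np.round(s["t"],1))
print(r.sense())
E
```

```text
scene 615.4317902519266 309.6047142054802 243.8904016361533 [[0.052, 0.999, 0.007], [0.564, -0.023, -0.826], [-0.824, 0.047, -0.564]] [ -70.8 -250.9 1943.1]
top 491.15989851963275 315.49995359624563 235.38094839279586 [[0.009, -1.0, 0.027], [-0.996, -0.011, -0.089], [0.089, -0.027, -0.996]] [   8.2  617.9 1121.8]
{'time': 0.1, 'joint_pos': array([-7.31905545e+01,  7.51403384e+00,  8.53249760e+01, -1.67213003e-03,
        8.72611564e+01, -4.89364069e+00]), 'qd': array([-0.09342789, -0.11829101, -0.13786856,  0.0562692 ,  0.04461535,
       -0.03017889]), 'joint_efforts': array([ 7.82983316e-04, -5.70951712e+01, -5.01940978e+01, -1.47705123e-04,
        8.09996476e-03, -5.04625223e-05]), 'tool_pos': array([ 221.74809586, -557.01555383,  255.29682254]), 'tcp_rot': array([-1.79900056e+02, -6.88081562e-03,  2.17031616e+01]), 'ft_force': array([ 0.19099783, -0.1311444 , -0.53730001]), 'wrist_torque': array([-0.02953847, -0.01668612, -0.00640837]), 'grip_force': 0.0, 'finger_gap': 85.63438005609858}
```

View pics/scene.png

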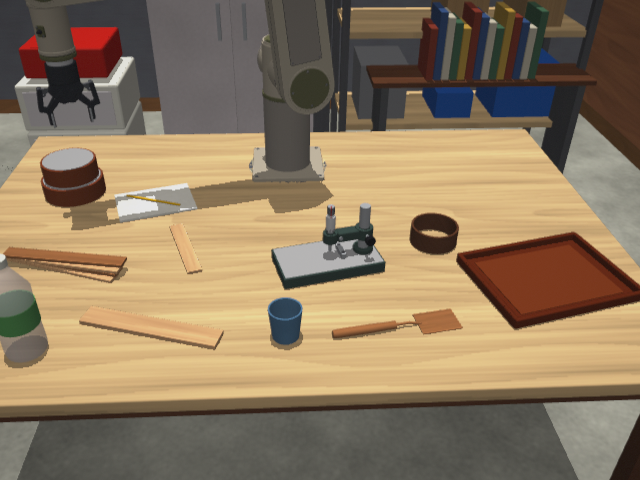

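View pics/top.png

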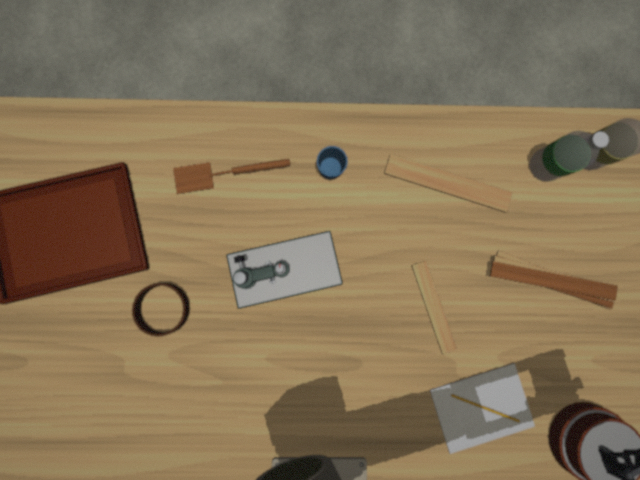

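Top view: candidates for the lath are the small pale one at (433,307), about 96 px = 220 mm; the large pale one at (448,183), about 131 px = 300 mm; and dark slats at (552,280). I choose the small one. The micrometer base is at (285,270), its column at (243,277), and its open end to the right.

```bash
cat > h.py <<'E'
import numpy as np,cv2,pickle
def w(s,uv,z):
    d=np.array([(uv[0]-s["cx"])/s["fx"],(uv[1]-s["cy"])/s["fy"],1.]);R=np.array(s["R"]);t=np.array(s["t"])
    o=-R.T@t; d=R.T@d; return o+d*(z-o[2])/d[2]
def p(s,X):
    c=np.array(s["R"])@X+np.array(s["t"]); return np.array([s["fx"]*c[0]/c[2]+s["cx"],s["fy"]*c[1]/c[2]+s["cy"]])
E
python3 - <<'E'
from h import *
a,b=pickle.load(open("s.pkl","rb"))
im=b["color"][:,:,::-1].copy()
k=cv2.resize(im[250:365,400:470],None,fx=5,fy=5,interpolation=cv2.INTER_CUBIC)
m=cv2.resize(im[225:315,220:350],None,fx=3.3,fy=3.3,interpolation=cv2.INTER_CUBIC)
c=np.zeros((575,350+430,3),np.uint8);c[:,:350]=k;c[:m.shape[0],350:350+m.shape[1]]=m
cv2.imwrite("pics/c1.png",c)
# base top: grey low-saturation
hsv=cv2.cvtColor(im,cv2.COLOR_BGR2HSV)
g=((hsv[:,:,1]<40)&(hsv[:,:,2]>90)).astype(np.uint8);g[:225]=0;g[315:]=0;g[:,:220]=0;g[:,350:]=0
pts=np.argwhere(g)[:,::-1].astype(np.float32)
box=cv2.boxPoints(cv2.minAreaRect(pts))
for q in box: print("base",q,w(b,q,30).round(1))
E
```

```text
base [225.71321 254.33797] [571.3 221.8  30. ]
base [329.79175 230.68373] [629. -19.  30.]
base [341.93323 284.10614] [504.9 -48.   30. ]
base [237.85468 307.76038] [448.9 191.1  30. ]
```

View pics/c1.png

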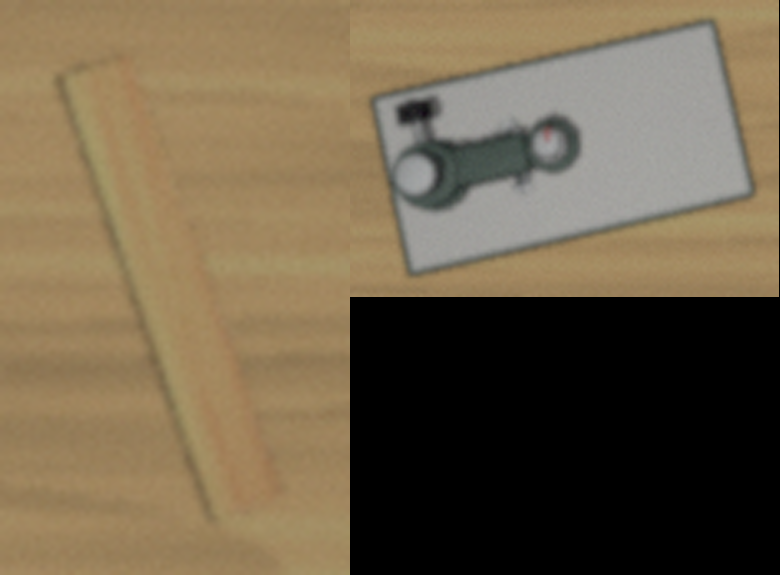

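The crop confirms the small pale lath (corners at crop (57,75), (122,55), (283,492), (213,522)). It also shows the base corners, the column at left, and the cap centre near crop (547,142).

Run:
```python
from h import *
a,b=pickle.load(open("s.pkl","rb"))
L=np.array([w(b,(400+x/5-.4,250+y/5-.4),8)[:2] for x,y in((57,75),(122,55),(283,492),(213,522))])
B=np.array([w(b,(220+(x-350)/3.3-.35,225+y/3.3-.35),30)[:2] for x,y in((373,98),(713,20),(755,193),(412,274))])
print(L.round(1),[np.linalg.norm(L[i]-L[i-1]).round(1) for i in range(4)],L.mean(0))
print(B.round(1),[np.linalg.norm(B[i]-B[i-1]).round(1) for i in range(4)],B.mean(0))
d=(L[0]+L[1]-L[2]-L[3]);print("lath yaw",np.degrees(np.arctan2(d[1],d[0])))
d=(B[0]+B[3]-B[1]-B[2]);th=np.arctan2(d[1],d[0]);e=d/np.linalg.norm(d);print("base yaw",np.degrees(th))
S=B.mean(0)+5*e;print("spindle",S,"home",S-88*e, "e",e)
print("cap px",p(b,np.r_[S,167]),"from cap pixel",w(b,(220+(547-350)/3.3-.35,225+142/3.3-.35),167))
print("scene check", [p(a,np.r_[q,30]).round() for q in B],p(a,np.r_[S,167]),[p(a,np.r_[q,8]).round() for q in L])
```

```text
[[ 552.3 -214.2]
 [ 562.1 -245.5]
 [ 357.5 -319.3]
 [ 343.5 -286. ]] [np.float64(220.8), np.float64(32.7), np.float64(217.5), np.float64(36.2)] [ 453.85466234 -266.2701799 ]
[[571.3 219.8]
 [628.9 -18.7]
 [507.2 -49. ]
 [449.1 189.7]] [np.float64(125.8), np.float64(245.4), np.float64(125.5), np.float64(245.7)] [539.11403551  85.44876179]
lath yaw 19.406582206306876
base yaw 103.63437942859862
spindle [537.9354091   90.30786046] home [558.6792338    4.78772401] e [-0.23572528  0.97181973]
cap px [279.73074714 267.91518022] from cap pixel [538.40603801  91.09609953 167.        ]
scene check [array([385., 261.]), array([285., 279.]), array([271., 249.]), array([365., 233.])] [330.71964221 205.63313674] [array([203., 268.]), array([189., 271.]), array([169., 226.]), array([183., 222.])]
```

Emit:
apply_moves:
  angular:
    - [0,0,-0.1]
    - [0,0,-0.1]
    - [0,0,-0.1]
    - [0,0,0]
    - [0,0,0]
    - [0,0,0]
    - [0,0,0]
    - [0,0,0]
    - [0,0,0]
    - [0,0,0]
    - [0,0,0]
    - [0,0,0]
  travel:
    - [0.725,0.91,0]
    - [0.725,0.91,0]
    - [0.725,0.91,0]
    - [0.725,0.91,0]
    - [0.725,0.91,-0.2]
    - [0.725,0.91,-0.2]
    - [0.725,0.91,-0.2]
    - [0.725,0.91,-0.2]
    - [0,0,-1]
    - [0,0,-1]
    - [0,0,-0.5]
    - [0,0,0]
  jaw: [1,1,1,1,1,1,1,1,1,1,1,1]
  force: 40

```text
time: 1.6
tool_pos: [452.4, -265.1, 121.9]
tcp_rot: [-179.8, 0.2, 19.3]
ft_force: [0.1, 0.8, 0.3]
finger_gap: 85.5
grip_force: 0.0
```

```bash
cat >> h.py <<'E'
from scipy.spatial.transform import Rotation as Ro
def ww(s,T,rpy,uv,z):
    "wrist fisheye pixel -> world at height z"
    x=(uv[0]-s["cx"])/s["fx"];y=(uv[1]-s["cy"])/s["fy"];a=np.hypot(x,y)
    d=np.array([np.sin(a)*x/a,np.sin(a)*y/a,np.cos(a)]) if a>0 else np.array([0,0,1.])
    M=np.array(s["mount"]);R=Ro.from_euler("xyz",rpy,degrees=True).as_matrix()
    o=R@M[:3,3]+T; d=R@M[:3,:3]@d; return o+d*(z-o[2])/d[2]
def pw(s,T,rpy,X):
    M=np.array(s["mount"]);R=Ro.from_euler("xyz",rpy,degrees=True).as_matrix()
    c=M[:3,:3].T@(R.T@(np.array(X)-T)-M[:3,3]); rr=np.hypot(c[0],c[1]);a=np.arctan2(rr,c[2])
    return np.array([s["cx"]+s["fx"]*a*c[0]/rr,s["cy"]+s["fy"]*a*c[1]/rr])
def wrist(r,name):
    q=r.sense();s=r.snapshot("wrist");pickle.dump((q,s),open(name+".pkl","wb"));cv2.imwrite(f"pics/{name}.png",s["color"][:,:,::-1])
    return q,s
E
python3 - <<'E'
from bench import r
from h import *
q,s=wrist(r,"w1");print(q["tool_pos"],q["tcp_rot"],q["ft_force"],r.tcp_to_tips,s["fx"],s["cx"],s["cy"],np.round(s["mount"],2).tolist())
for X in((557.2,-230,8),(350.5,-302.6,8)):print(pw(s,q["tool_pos"],q["tcp_rot"],X))
E
```

```text
[ 452.35951646 -265.05871944  121.8886288 ] [-1.79766872e+02  1.59677015e-01  1.93104646e+01] [0.09674509 0.84685054 0.25845569] 25.0 371.64829954431775 311.32550309576413 239.98528469352377 [[0.0, -0.96, -0.29, 73.66], [1.0, 0.0, -0.0, 1.25], [0.0, -0.29, 0.96, -117.06], [0.0, 0.0, 0.0, 1.0]]
[313.01756325  71.68872878]
[312.8024958  378.81069109]
```

View pics/w1.png

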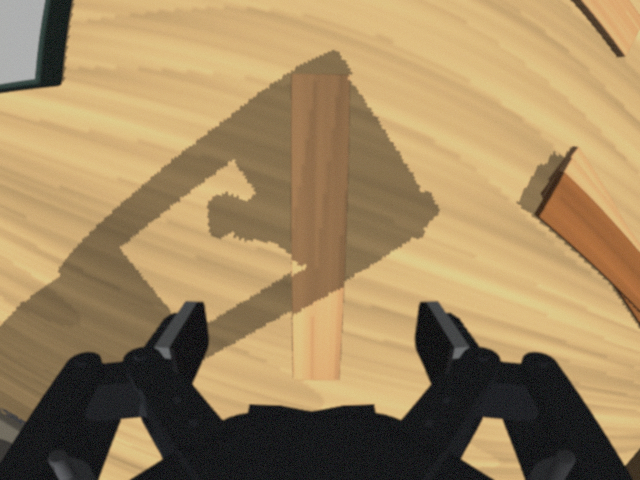

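The lath lies straight ahead between the fingers: far end at (292–350, 74), near end at (292–341, 380).

Run:
```python
from h import *
q,s=pickle.load(open("w1.pkl","rb"))
C=np.array([ww(s,q["tool_pos"],q["tcp_rot"],u,8)[:2] for u in((292,74),(350,74),(341,380),(292,380))])
print(C.round(1),[np.linalg.norm(C[i]-C[i-1]).round(1) for i in range(4)],C.mean(0)); d=C[0]+C[1]-C[2]-C[3];print(np.degrees(np.arctan2(d[1],d[0])))
print(C.mean(0)-q["tool_pos"][:2])
```

```text
[[ 551.7 -218.4]
 [ 563.6 -251.6]
 [ 356.4 -323.7]
 [ 343.8 -287.8]] [np.float64(219.1), np.float64(35.3), np.float64(219.4), np.float64(38.0)] [ 453.88532199 -270.39793523]
18.831661908858436
[ 1.52580553 -5.33921578]
```

Emit:
apply_moves:
  angular:
    - [0,0,0]
    - [0,0,0]
    - [0,0,0]
    - [0,0,0]
    - [0,0,0]
    - [0,0,0]
  travel:
    - [0.04,-0.11,-0.8]
    - [0,0,-0.8]
    - [0,0,-0.5]
    - [0,0,0]
    - [0,0,0]
    - [0,0,0]
  jaw: [0.6,0.6,0.6,0.6,0.6,0.6]

```text
time: 2.4
tool_pos: [456.6, -271.5, 42.1]
tcp_rot: [179.9, -0.1, 19.3]
ft_force: [0.2, -0.1, 0.5]
finger_gap: 51.3
grip_force: 0.0
```

Run:
```python
from bench import r
from h import *
q,s=wrist(r,"w2");print(q["tool_pos"],q["tcp_rot"],q["finger_gap"],r.tcp_to_tips)
```

```text
[ 456.64179874 -271.51289247   42.13642991] [ 1.79859714e+02 -9.71543916e-02  1.93022404e+01] 51.3076365319373 25.0
```

View pics/w2.png

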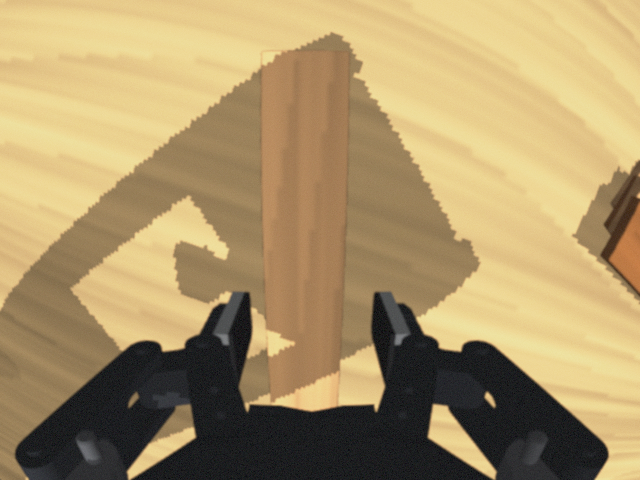

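The lath runs between the fingers (pads at x≈250 and 375, lath 262–348); it is centred well enough. I'll descend further while watching the force.

Emit:
apply_moves:
  angular:
    - [0,0,0]
    - [0,0,0]
    - [0,0,0]
  travel:
    - [0,0,-0.3]
    - [0,0,-0.05]
    - [0,0,0]
  jaw: [0.52,0.52,0.52]

```text
time: 2.82
tool_pos: [455.0, -270.3, 25.6]
tcp_rot: [-179.9, 0.0, 19.3]
ft_force: [0.2, 0.1, -0.2]
finger_gap: 44.6
grip_force: 0.0
```

Emit:
apply_moves:
  angular:
    - [0,0,0]
    - [0,0,0]
    - [0,0,0]
    - [0,0,0]
  travel:
    - [0,0,-0.02]
    - [0,0,0]
    - [0,0,0]
    - [0,0,0]
  jaw: [0.48,0.3,0.3,0.3]
  force: 30

```text
time: 3.32
tool_pos: [455.6, -270.8, 25.7]
tcp_rot: [180.0, -0.0, 19.3]
ft_force: [-0.1, -0.3, 1.0]
finger_gap: 35.2
grip_force: 30.3
```

Gripped (gap 35.2 mm, 30 N). Next: lift, rotate +84.3° and carry to the front of the base.

Emit:
apply_moves:
  angular:
    - [0,0,0]
    - [0,0,0]
    - [0,0,0.9]
    - [0,0,0.96]
    - [0,0,0.96]
    - [0,0,0.96]
    - [0,0,0.96]
    - [0,0,0.96]
    - [0,0,0.96]
    - [0,0,0.96]
    - [0,0,0.96]
    - [0,0,0.96]
    - [0,0,0.96]
    - [0,0,0]
    - [0,0,0]
    - [0,0,0]
  travel:
    - [0,0,0.5]
    - [0,0,0.9]
    - [0.263,0.512,0.9]
    - [0.263,0.512,0]
    - [0.263,0.512,0]
    - [0.263,0.512,0]
    - [0.263,0.512,0]
    - [0.263,0.512,0]
    - [0.263,0.512,0]
    - [0.263,0.512,0]
    - [0.263,0.512,0]
    - [0.263,0.512,0]
    - [0.263,0.512,0]
    - [0,0,0]
    - [0,0,0]
    - [0,0,0]
  jaw: [0.3,0.3,0.3,0.3,0.3,0.3,0.3,0.3,0.3,0.3,0.3,0.3,0.3,0.3,0.3,0.3]

```text
time: 5.32
tool_pos: [570.9, -46.1, 117.4]
tcp_rot: [-180.0, 0.0, 103.2]
ft_force: [-0.2, -0.1, -0.8]
finger_gap: 34.9
grip_force: 30.1
```

Run:
```python
from bench import r
from h import *
q,s=wrist(r,"w3");T,e=q["tool_pos"],q["tcp_rot"];print(T,e,q["ft_force"])
S=np.array([538.2,90.7]);u=np.array([-.2357,.9718]);v=np.array([-u[1],u[0]])
P=lambda x,y,z:np.r_[S+x*u+y*v,z]
for n in((-130,65,30),(-130,-65,30),(120,65,30),(0,0,167),(22,25,44),(22,-25,44)):print(n,pw(s,T,e,P(*n)).round(1))
```

```text
[570.86987379 -46.05885879 117.38843185] [-1.79979713e+02  4.26121358e-03  1.03188797e+02] [-0.22720593 -0.06582708 -0.81689787]
(-130, 65, 30) [201.9 241.2]
(-130, -65, 30) [421.5 239.6]
(120, 65, 30) [ 206.2 -136.3]
(0, 0, 167) [ 307.1 -162.8]
(22, 25, 44) [261.4 -31.3]
(22, -25, 44) [357.6 -32.1]
```

View pics/w3.png

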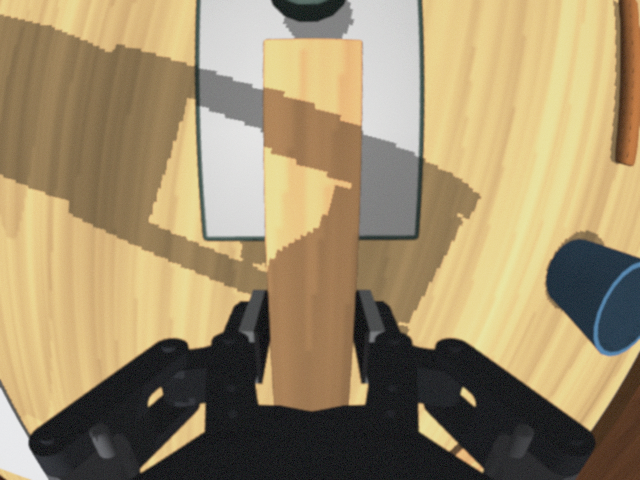

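The base's near corners are at (205,238) and (418,238), matching the prediction within 3 px. The lath's far end is at (264–363, 40), with the ring beyond it. Now I'll check the in-hand offset.

Run:
```python
from h import *
q,s=pickle.load(open("w3.pkl","rb"));T,e=q["tool_pos"],q["tcp_rot"]
S=np.array([538.2,90.7]);u=np.array([-.2357,.9718]);v=np.array([-u[1],u[0]])
f=lambda X:((X[:2]-S)@u,(X[:2]-S)@v)
for n,px,z in(("lathendL",(264,40),100),("R",(363,40),100),("nearL",(270,350),100),("nearR",(354,350),100),("bL",(205,238),30),("bR",(418,238),30),("bL0",(198,5),30),("bR0",(422,5),30)):print(n,np.round(f(ww(s,T,e,px,z)),1))
print("tcp",f(T))
```

```text
lathendL [-34.   16.3]
R [-34.2 -19.1]
nearL [-158.    18.1]
nearR [-158.3  -18. ]
bL [-128.1   62.9]
bR [-129.   -62.7]
bL0 [ 8.9 63. ]
bR0 [  7.7 -63.1]
tcp (np.float64(-140.6025482206674), np.float64(0.4854796677527287))
```

Emit:
apply_moves:
  angular:
    - [0,0,0.06]
    - [0,0,0]
    - [0,0,0]
    - [0,0,0]
    - [0,0,0]
    - [0,0,0]
  travel:
    - [0,0,-0.6]
    - [0,0,-0.6]
    - [0,0,-0.2]
    - [0,0,-0.1]
    - [0,0,-0.03]
    - [0,0,0]
  jaw: [0.3,0.3,0.3,0.3,0.3,0.3]

```text
time: 6.12
tool_pos: [571.8, -45.5, 57.1]
tcp_rot: [179.9, 0.0, 103.8]
ft_force: [0.5, 1.1, -0.6]
finger_gap: 34.9
grip_force: 30.2
```

Emit:
apply_moves:
  angular:
    - [0,0,0]
    - [0,0,0]
    - [0,0,0]
  travel:
    - [0,0,-0.015]
    - [0,0,0]
    - [0,0,0]
  jaw: [0.3,0.3,0.3]

```text
time: 6.5
tool_pos: [571.3, -45.4, 55.8]
tcp_rot: [180.0, 0.0, 103.8]
ft_force: [-0.6, 0.2, -0.3]
finger_gap: 34.8
grip_force: 30.2
```

Emit:
apply_moves:
  angular:
    - [0,0,0]
    - [0,0,0]
    - [0,0,0]
    - [0,0,0]
    - [0,0,0]
    - [0,0,0]
  travel:
    - [-0.059,0.243,0]
    - [-0.059,0.243,0]
    - [-0.059,0.243,0]
    - [-0.059,0.243,0]
    - [-0.03,0.12,0]
    - [0,0,0]
  jaw: [0.3,0.3,0.3,0.3,0.3,0.3]
  force: 20

```text
time: 7.25
tool_pos: [560.5, -1.3, 55.7]
tcp_rot: [180.0, 0.0, 103.8]
ft_force: [0.4, 0.1, 0.5]
finger_gap: 34.6
grip_force: 30.1
```

Run:
```python
from bench import r
from h import *
q,s=wrist(r,"w4");print(q["tool_pos"],q["tcp_rot"],q["ft_force"])
b=r.snapshot("scene");k=cv2.resize(b["color"][195:290,260:400,::-1],None,fx=5,fy=5,interpolation=cv2.INTER_CUBIC)
cv2.imwrite("pics/sc4.png",np.hstack([k[:, :640], ])[:, :])
c=np.vstack([cv2.resize(s["color"][0:260,150:480,::-1],(444,350)) ,]);o=np.zeros((590,790,3),np.uint8)
k=cv2.resize(k,(560,380));o[:350,:444]=c;
o=np.vstack([]) if 0 else o
o[:350,446:790]=0; o[210:590,230:790]=k
cv2.imwrite("pics/c4.png",o)
```

```text
[560.51259427  -1.25277781  55.71890727] [1.79999243e+02 1.94186041e-03 1.03824572e+02] [0.42705158 0.09243856 0.47365883]
```

View pics/c4.png

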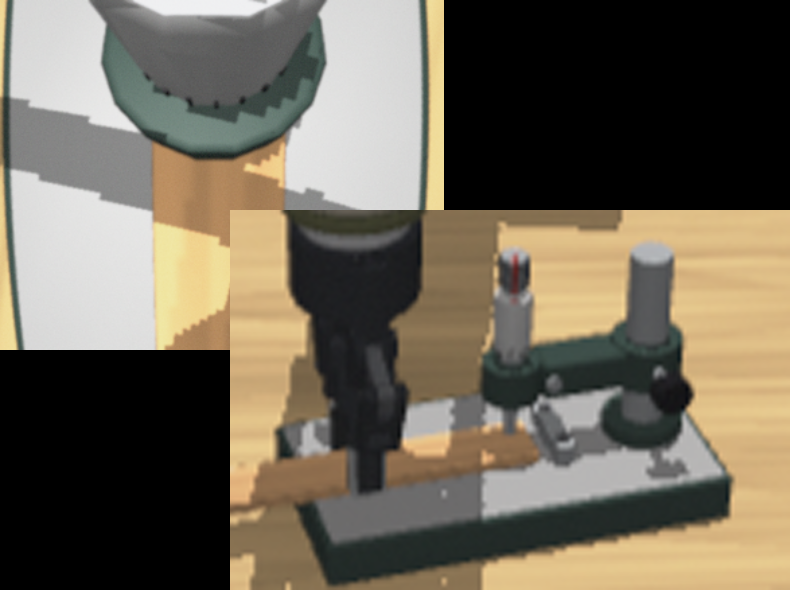

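The lath lies on the base beneath the spindle, about 10 mm short of the stop. The red marks on cap and drum face the scene camera, in line. I'll creep in now.

Emit:
apply_moves:
  angular:
    - [0,0,0]
    - [0,0,0]
    - [0,0,0]
    - [0,0,0]
  travel:
    - [-0.012,0.05,0]
    - [-0.012,0.05,0]
    - [-0.012,0.05,0]
    - [0,0,0]
  jaw: [0.3,0.3,0.3,0.3]

```text
time: 7.85
tool_pos: [559.1, 4.5, 55.7]
tcp_rot: [-180.0, -0.0, 103.8]
ft_force: [0.8, -0.0, -0.3]
finger_gap: 35.1
grip_force: 30.2
```

Emit:
apply_moves:
  angular:
    - [0,0,0]
    - [0,0,0]
    - [0,0,0]
    - [0,0,0]
  travel:
    - [-0.006,0.0243,0]
    - [-0.006,0.0243,0]
    - [0,0,0]
    - [0,0,0]
  jaw: [0.3,0.3,0.3,0.3]

```text
time: 8.35
tool_pos: [558.7, 6.2, 55.7]
tcp_rot: [180.0, 0.0, 103.8]
ft_force: [-0.4, 0.4, 0.5]
finger_gap: 34.9
grip_force: 30.2
```

Emit:
apply_moves:
  angular:
    - [0,0,0]
    - [0,0,0]
    - [0,0,0]
  travel:
    - [-0.006,0.0243,0]
    - [0,0,0]
    - [0,0,0]
  jaw: [0.3,0.3,0.3]

```text
time: 8.72
tool_pos: [558.6, 6.7, 55.8]
tcp_rot: [180.0, 0.0, 103.8]
ft_force: [1.4, -6.1, -1.3]
finger_gap: 34.9
grip_force: 30.1
```

Emit:
apply_moves:
  angular:
    - [0,0,0]
    - [0,0,0]
    - [0,0,0]
  travel:
    - [-0.006,0.0243,0]
    - [0,0,0]
    - [0,0,0]
  jaw: [0.3,0.3,0.3]

```text
time: 9.1
tool_pos: [558.6, 6.8, 56.0]
tcp_rot: [180.0, 0.1, 103.8]
ft_force: [1.9, -10.2, -1.8]
finger_gap: 34.9
grip_force: 30.1
```

Contact with the stop at about 10 N, so step 1 is met. Release and rise.

Emit:
apply_moves:
  angular:
    - [0,0,0]
    - [0,0,0]
    - [0,0,0]
    - [0,0,0]
    - [0,0,0]
    - [0,0,0]
    - [0,0,0]
    - [0,0,0]
    - [0,0,0]
  travel:
    - [0.003,-0.0122,0]
    - [0,0,0]
    - [0,0,0]
    - [0,0,0.3]
    - [0,0,0.7]
    - [0,0,1]
    - [0,0,1]
    - [0,0,1]
    - [0,0,0]
  jaw: [0.3,0.7,0.7,0.7,0.7,0.7,0.7,0.7,0.7]

```text
time: 10.22
tool_pos: [560.8, 7.8, 221.3]
tcp_rot: [179.5, 0.1, 103.8]
ft_force: [0.3, 0.3, -0.0]
finger_gap: 60.2
grip_force: 0.0
```

Run:
```python
from bench import r
from h import *
q,s=wrist(r,"w5");T,e=q["tool_pos"],q["tcp_rot"];print(T,e,q["ft_force"])
print(pw(s,T,e,(538.2,90.7,167)))
```

```text
[560.81568894   7.79230659 221.33355329] [1.79525431e+02 1.41881975e-01 1.03801834e+02] [ 0.26897879  0.33779971 -0.01385169]
[305.01344171 101.71619505]
```

View pics/w5.png

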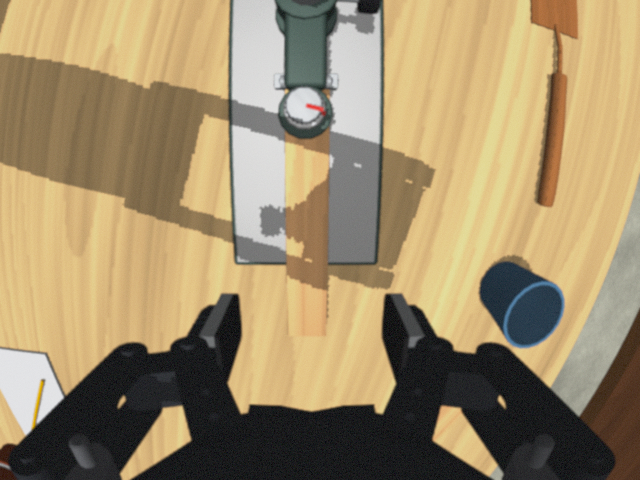

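The cap top is at about (305,105) with its red mark pointing to (326,110). The lath lies straight on the base; its tail is at (287–327, 335).

Run:
```python
from h import *
q,s=pickle.load(open("w5.pkl","rb"));T,e=q["tool_pos"],q["tcp_rot"]
S=np.array([538.2,90.7]);u=np.array([-.2357,.9718]);v=np.array([-u[1],u[0]])
f=lambda X:((X[:2]-S)@u,(X[:2]-S)@v)
for px in((287,335),(327,335)):print("tail",np.round(f(ww(s,T,e,px,38)),1))
im=s["color"];h=cv2.cvtColor(im,cv2.COLOR_RGB2HSV)[75:140,270:345]
red=((h[...,0]<8)|(h[...,0]>172))&(h[...,1]>140)&(h[...,2]>90)
print("red",(np.argwhere(red)[:,::-1]+[270,75]).tolist())
g=cv2.resize(im[75:140,270:345],None,fx=4,fy=4,interpolation=cv2.INTER_CUBIC)
gg=cv2.medianBlur(cv2.cvtColor(g,cv2.COLOR_RGB2GRAY),7)
c=cv2.HoughCircles(gg,cv2.HOUGH_GRADIENT_ALT,1.5,20,param1=150,param2=.6,minRadius=55,maxRadius=100)
if c is not None:
  for x,y,R in c.reshape(-1,3)[:4]:
    px=(x/4+270,y/4+75);print(px,R/4,ww(s,T,e,px,167).round(1))
print(ww(s,T,e,(305,105),167))
cv2.imwrite("pics/cap.png",cv2.resize(im[75:140,270:345,::-1],None,fx=8,fy=8,interpolation=cv2.INTER_CUBIC))
```

```text
tail [-197.4   18.3]
tail [-197.4  -19.2]
red [[307, 105], [308, 105], [309, 105], [310, 105], [311, 105], [307, 106], [308, 106], [309, 106], [310, 106], [311, 106], [312, 106], [313, 106], [314, 106], [315, 106], [310, 107], [311, 107], [312, 107], [313, 107], [314, 107], [315, 107], [316, 107], [317, 107], [318, 107], [319, 107], [320, 107], [313, 108], [314, 108], [315, 108], [316, 108], [317, 108], [318, 108], [319, 108], [320, 108], [321, 108], [322, 108], [318, 109], [319, 109], [320, 109], [321, 109], [322, 109], [320, 110], [321, 110], [322, 110], [321, 111], [322, 111], [323, 111], [322, 112], [323, 112], [324, 112], [322, 113], [323, 113], [324, 113], [323, 114], [324, 114]]
(np.float32(306.0), np.float32(106.875)) 19.965183 [539.2  88.5 167. ]
[538.55606713  89.22138211 167.        ]
```

View pics/cap.png

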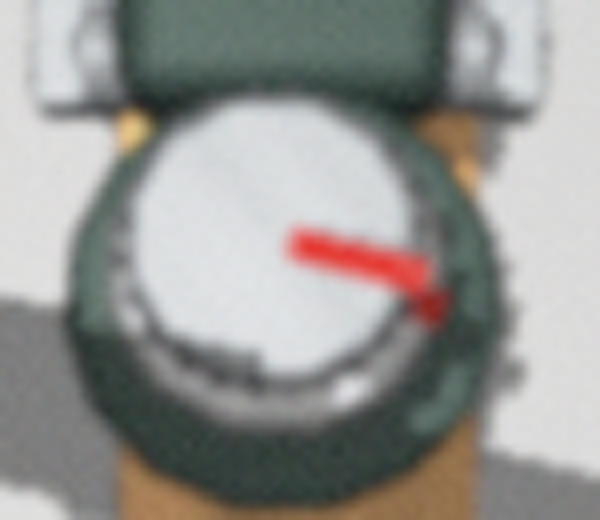

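Using the cap's axis at about (538.2, 90.2). I'll move above it and pre-rotate counter-clockwise for a long clockwise stroke.

Emit:
apply_moves:
  angular:
    - [0,0,0.99]
    - [0,0,0.99]
    - [0,0,0.99]
    - [0,0,0.99]
    - [0,0,0.99]
    - [0,0,0.99]
    - [0,0,0.99]
    - [0,0,0.99]
    - [0,0,0.99]
    - [0,0,0.99]
    - [0,0,0.99]
    - [0,0,0.99]
    - [0,0,0.99]
    - [0,0,0.99]
    - [0,0,0.99]
    - [0,0,0.99]
    - [0,0,0.99]
    - [0,0,0]
    - [0,0,0]
    - [0,0,0]
  travel:
    - [-0.1,0.41,0]
    - [-0.1,0.41,0]
    - [-0.1,0.41,0]
    - [-0.1,0.41,0]
    - [-0.1,0.42,0]
    - [0,0,0]
    - [0,0,0]
    - [0,0,0]
    - [0,0,0]
    - [0,0,0]
    - [0,0,0]
    - [0,0,0]
    - [0,0,0]
    - [0,0,0]
    - [0,0,0]
    - [0,0,0]
    - [0,0,0]
    - [0,0,0]
    - [0,0,0]
    - [0,0,0]
  jaw: [0.7,0.7,0.7,0.7,0.7,0.7,0.7,0.7,0.7,0.7,0.7,0.7,0.7,0.7,0.7,0.7,0.7,0.7,0.7,0.7]

```text
time: 12.78
tool_pos: [538.1, 90.1, 215.4]
tcp_rot: [180.0, -0.0, -121.7]
ft_force: [-0.0, 0.2, 0.5]
finger_gap: 59.8
grip_force: 0.0
```

```bash
cat > st.py <<'E'
from bench import r
import numpy as np,sys
n=int(sys.argv[1]);L=[];F=[];P=[];Y=[]
for i in range(n):
    r.snapshot("top");q=r.sense();L.append(q["wrist_torque"]);F.append(q["ft_force"]);P.append(q["tool_pos"]);Y.append(q["tcp_rot"])
m=lambda a:np.round(np.mean(a,0),4)
print("t",q["time"],"pos",m(P).round(1),"rpy",m(np.abs(Y)).round(1),Y[-1][2].round(1),"F",m(F).round(2),"tau",m(L),"sd",np.std(L,0).round(4),"j6",q["joint_pos"][5].round(1))
E
python3 st.py 6
```

```text
t 13.075 pos [538.3  90.1 215.7] rpy [180.    0.  121.6] -121.6 F [-0.19 -0.07 -0.29] tau [0.0108 0.0007 0.0239] sd [0.0187 0.0373 0.028 ] j6 -144.3
```

```bash
cat >> st.py <<'E'
print("eff6",[round(float(q["joint_efforts"][5]),4)],"gap",q["finger_gap"].round(1))
E
sed -i 's/Y.append(q\["tcp_rot"\])/Y.append(q["tcp_rot"]);print(round(float(q["joint_efforts"][5]),4),end=" ")/' st.py; python3 st.py 4
```

```text
0.0089 0.0067 0.005 0.0038 t 13.275 pos [538.3  90.1 215.7] rpy [180.    0.  121.6] -121.6 F [0.27 0.14 0.1 ] tau [ 0.0009 -0.0059  0.0082] sd [0.0315 0.0332 0.0286] j6 -144.3Traceback (most recent call last):
  File "st.py", line 8, in <module>
    print("eff6",[round(float(q["joint_efforts"][5]),4)],"gap",q["finger_gap"].round(1))
                                                               ^^^^^^^^^^^^^^^^^^^^^
AttributeError: 'float' object has no attribute 'round'
```

Emit:
apply_moves:
  angular:
    - [0,0,0]
    - [0,0,0]
    - [0,0,0]
    - [0,0,0]
  travel:
    - [0,0,-0.5]
    - [0,0,-0.4]
    - [0,0,-0.18]
    - [0,0,0]
  jaw: [0.7,0.7,0.6,0.5]

```text
time: 13.78
tool_pos: [537.6, 90.0, 171.2]
tcp_rot: [179.9, -0.1, -121.6]
ft_force: [0.1, 0.3, 0.9]
finger_gap: 42.3
grip_force: 0.0
```

```bash
python3 st.py 4
```

```text
0.0002 0.0001 0.0002 0.0 t 13.975 pos [538.5  90.1 172.8] rpy [180.    0.  121.6] -121.6 F [-0.06  0.08  0.45] tau [-0.024   0.0084  0.0287] sd [0.0277 0.0459 0.0313] j6 -144.3Traceback (most recent call last):
  File "st.py", line 8, in <module>
    print("eff6",[round(float(q["joint_efforts"][5]),4)],"gap",q["finger_gap"].round(1))
                                                               ^^^^^^^^^^^^^^^^^^^^^
AttributeError: 'float' object has no attribute 'round'
```

Joint 6's torque is almost noise-free, so I'll use it to sense the clutch. Close on the cap.

Emit:
apply_moves:
  angular:
    - [0,0,0]
    - [0,0,0]
    - [0,0,0]
    - [0,0,0]
    - [0,0,0]
    - [0,0,0]
  travel:
    - [0,0,0]
    - [0,0,0]
    - [0,0,0]
    - [0,0,0]
    - [0,0,0]
    - [0,0,0]
  jaw: [0.3,0.1,0.1,0.1,0.1,0.1]
  force: 20

```text
time: 14.72
tool_pos: [537.9, 90.6, 173.1]
tcp_rot: [179.9, 0.0, -121.6]
ft_force: [-4.5, 1.5, 5.2]
finger_gap: 16.4
grip_force: 19.7
```

```bash
sed -i 's/q\["finger_gap"\].round(1)/round(q["finger_gap"],1)/' st.py; python3 st.py 4
```

```text
-0.0024 -0.0025 -0.0025 -0.0025 t 14.925 pos [537.9  90.6 173.1] rpy [179.9   0.  121.6] -121.6 F [-4.58  1.71  4.69] tau [0.3321 0.8263 0.0259] sd [0.0284 0.029  0.027 ] j6 -144.3
eff6 [-0.0025] gap 15.9
```

The cap is held (gap 15.9 mm). I'll re-centre by about 1 mm and turn the first 56° clockwise.

Emit:
apply_moves:
  angular:
    - [0,0,0]
    - [0,0,-0.5]
    - [0,0,-0.5]
    - [0,0,-1]
    - [0,0,-1]
    - [0,0,-1]
    - [0,0,-1]
    - [0,0,-1]
    - [0,0,-1]
  travel:
    - [-0.021,0.0125,0]
    - [0,0,0]
    - [0,0,0]
    - [0,0,0]
    - [0,0,0]
    - [0,0,0]
    - [0,0,0]
    - [0,0,0]
    - [0,0,0]
  jaw: [0.1,0.1,0.1,0.1,0.1,0.1,0.1,0.1,0.1]

```text
time: 16.05
tool_pos: [537.9, 90.4, 173.2]
tcp_rot: [-180.0, 0.1, -177.8]
ft_force: [-0.3, -0.4, 3.1]
finger_gap: 16.0
grip_force: 19.6
```

```bash
python3 st.py 6
```

```text
-1.7898 2.1171 0.9867 0.2733 0.07 0.0202 t 16.35 pos [537.9  90.4 173.1] rpy [1.800e+02 1.000e-01 1.776e+02] -177.4 F [-1.54 -0.6   5.28] tau [-0.2173  0.284  -0.0034] sd [0.0373 0.0159 0.0215] j6 -88.5
eff6 [0.0202] gap 15.9
```

Emit:
apply_moves:
  angular:
    - [0,0,-1]
    - [0,0,-1]
    - [0,0,0]
    - [0,0,0]
    - [0,0,0]
    - [0,0,0]
    - [0,0,0]
  travel:
    - [0,0,0]
    - [0,0,0]
    - [0,0,0]
    - [0,0,0]
    - [0,0,0]
    - [0,0,0]
    - [0,0,0]
  jaw: [0.1,0.1,0.1,0.1,0.1,0.1,0.1]

```text
time: 17.23
tool_pos: [537.8, 90.3, 173.1]
tcp_rot: [-180.0, 0.1, 166.6]
ft_force: [-2.8, -1.1, 6.3]
finger_gap: 16.1
grip_force: 19.7
```

```bash
python3 st.py 2
```

```text
0.007 0.0071 t 17.325 pos [537.8  90.3 173.1] rpy [1.800e+02 1.000e-01 1.666e+02] 166.6 F [-2.05 -1.66  5.19] tau [-0.2885  0.3594  0.0168] sd [0.0317 0.0077 0.003 ] j6 -72.5
eff6 [0.0071] gap 15.7
```

Emit:
apply_moves:
  angular:
    - [0,0,-1]
    - [0,0,-1]
    - [0,0,0]
    - [0,0,0]
    - [0,0,0]
    - [0,0,0]
    - [0,0,0]
  travel:
    - [0,0,0]
    - [0,0,0]
    - [0,0,0]
    - [0,0,0]
    - [0,0,0]
    - [0,0,0]
    - [0,0,0]
  jaw: [0.1,0.1,0.1,0.1,0.1,0.1,0.1]

```text
time: 18.2
tool_pos: [537.8, 90.3, 173.1]
tcp_rot: [-180.0, 0.1, 150.6]
ft_force: [-2.2, -1.8, 5.4]
finger_gap: 16.0
grip_force: 19.8
```

```bash
python3 st.py 2
```

```text
0.0074 0.0074 t 18.3 pos [537.8  90.3 173.1] rpy [1.800e+02 1.000e-01 1.506e+02] 150.6 F [-1.65 -1.55  6.55] tau [-0.3787  0.3473  0.0124] sd [0.0149 0.0028 0.0117] j6 -56.5
eff6 [0.0074] gap 16.2
```

Emit:
apply_moves:
  angular:
    - [0,0,-1]
    - [0,0,-1]
    - [0,0,0]
    - [0,0,0]
    - [0,0,0]
    - [0,0,0]
    - [0,0,0]
  travel:
    - [0,0,0]
    - [0,0,0]
    - [0,0,0]
    - [0,0,0]
    - [0,0,0]
    - [0,0,0]
    - [0,0,0]
  jaw: [0.1,0.1,0.1,0.1,0.1,0.1,0.1]

```text
time: 19.18
tool_pos: [537.7, 90.2, 173.1]
tcp_rot: [180.0, 0.1, 134.6]
ft_force: [-2.2, -2.7, 6.2]
finger_gap: 16.2
grip_force: 19.8
```

```bash
python3 st.py 2
```

```text
0.0076 0.0075 t 19.275 pos [537.7  90.2 173.1] rpy [1.800e+02 1.000e-01 1.346e+02] 134.6 F [-2.28 -2.26  6.33] tau [-0.4228  0.4846  0.0323] sd [0.0088 0.0123 0.0137] j6 -40.5
eff6 [0.0075] gap 16.1
```

A steady 0.0075 N·m is drag only. Continue.

Emit:
apply_moves:
  angular:
    - [0,0,-1]
    - [0,0,-1]
    - [0,0,0]
    - [0,0,0]
    - [0,0,0]
    - [0,0,0]
    - [0,0,0]
  travel:
    - [0,0,0]
    - [0,0,0]
    - [0,0,0]
    - [0,0,0]
    - [0,0,0]
    - [0,0,0]
    - [0,0,0]
  jaw: [0.1,0.1,0.1,0.1,0.1,0.1,0.1]

```text
time: 20.15
tool_pos: [537.6, 90.2, 173.1]
tcp_rot: [180.0, 0.0, 118.6]
ft_force: [-2.8, -2.2, 7.1]
finger_gap: 16.0
grip_force: 19.8
```

```bash
python3 st.py 2
```

```text
0.0077 0.0077 t 20.25 pos [537.6  90.2 173.1] rpy [180.    0.  118.6] 118.6 F [-3.44 -1.77  6.46] tau [-0.4131  0.5678 -0.0176] sd [0.0148 0.0071 0.0022] j6 -24.5
eff6 [0.0077] gap 15.9
```

Emit:
apply_moves:
  angular:
    - [0,0,-1]
    - [0,0,-1]
    - [0,0,0]
    - [0,0,0]
    - [0,0,0]
    - [0,0,0]
    - [0,0,0]
  travel:
    - [0,0,0]
    - [0,0,0]
    - [0,0,0]
    - [0,0,0]
    - [0,0,0]
    - [0,0,0]
    - [0,0,0]
  jaw: [0.1,0.1,0.1,0.1,0.1,0.1,0.1]

```text
time: 21.12
tool_pos: [537.5, 90.2, 173.1]
tcp_rot: [180.0, 0.0, 102.6]
ft_force: [-3.1, -2.1, 6.9]
finger_gap: 16.0
grip_force: 19.9
```

```bash
python3 st.py 2
```

```text
0.0076 0.0077 t 21.225 pos [537.6  90.2 173.1] rpy [180.    0.  102.6] 102.6 F [-3.89 -3.02  6.88] tau [-0.421   0.6523 -0.0115] sd [0.0133 0.0183 0.0086] j6 -8.5
eff6 [0.0077] gap 16.3
```

Emit:
apply_moves:
  angular:
    - [0,0,-1]
    - [0,0,-1]
    - [0,0,0]
    - [0,0,0]
    - [0,0,0]
    - [0,0,0]
    - [0,0,0]
  travel:
    - [0,0,0]
    - [0,0,0]
    - [0,0,0]
    - [0,0,0]
    - [0,0,0]
    - [0,0,0]
    - [0,0,0]
  jaw: [0.1,0.1,0.1,0.1,0.1,0.1,0.1]

```text
time: 22.1
tool_pos: [537.5, 90.2, 173.1]
tcp_rot: [180.0, 0.0, 86.6]
ft_force: [-3.6, -2.6, 7.4]
finger_gap: 16.0
grip_force: 19.9
```

```bash
python3 st.py 2
```

```text
0.0075 0.0075 t 22.2 pos [537.5  90.2 173.1] rpy [180.    0.   86.6] 86.6 F [-3.28 -1.79  7.89] tau [-0.4055  0.7205  0.0115] sd [0.0221 0.0256 0.0304] j6 7.5
eff6 [0.0075] gap 15.9
```

Emit:
apply_moves:
  angular:
    - [0,0,-1]
    - [0,0,-1]
    - [0,0,0]
    - [0,0,0]
    - [0,0,0]
    - [0,0,0]
    - [0,0,0]
  travel:
    - [-0.015,-0.008,0]
    - [0,0,0]
    - [0,0,0]
    - [0,0,0]
    - [0,0,0]
    - [0,0,0]
    - [0,0,0]
  jaw: [0.1,0.1,0.1,0.1,0.1,0.1,0.1]

```text
time: 23.08
tool_pos: [537.2, 90.1, 173.1]
tcp_rot: [179.9, -0.0, 70.6]
ft_force: [-2.8, -1.0, 5.5]
finger_gap: 16.0
grip_force: 19.8
```

```bash
python3 st.py 2
```

```text
0.0065 0.0065 t 23.175 pos [537.2  90.1 173.1] rpy [179.9   0.   70.6] 70.6 F [-1.89 -1.56  5.69] tau [-0.1746  0.3879  0.0012] sd [0.0127 0.0271 0.0022] j6 23.5
eff6 [0.0065] gap 16.3
```

Emit:
apply_moves:
  angular:
    - [0,0,-1]
    - [0,0,-1]
    - [0,0,0]
    - [0,0,0]
    - [0,0,0]
    - [0,0,0]
    - [0,0,0]
  travel:
    - [0,0,0]
    - [0,0,0]
    - [0,0,0]
    - [0,0,0]
    - [0,0,0]
    - [0,0,0]
    - [0,0,0]
  jaw: [0.1,0.1,0.1,0.1,0.1,0.1,0.1]

```text
time: 24.05
tool_pos: [537.1, 90.2, 173.1]
tcp_rot: [180.0, -0.0, 54.6]
ft_force: [-2.1, -0.4, 6.2]
finger_gap: 16.1
grip_force: 19.8
```

```bash
python3 st.py 2
```

```text
0.0065 0.0065 t 24.15 pos [537.1  90.2 173.1] rpy [180.    0.   54.6] 54.6 F [-1.8  -0.75  5.43] tau [-0.13    0.4027  0.0068] sd [0.0288 0.0104 0.0038] j6 39.5
eff6 [0.0065] gap 15.9
```

Emit:
apply_moves:
  angular:
    - [0,0,-1]
    - [0,0,-1]
    - [0,0,0]
    - [0,0,0]
    - [0,0,0]
    - [0,0,0]
    - [0,0,0]
  travel:
    - [0,0,0]
    - [0,0,0]
    - [0,0,0]
    - [0,0,0]
    - [0,0,0]
    - [0,0,0]
    - [0,0,0]
  jaw: [0.1,0.1,0.1,0.1,0.1,0.1,0.1]

```text
time: 25.02
tool_pos: [537.1, 90.3, 173.1]
tcp_rot: [180.0, -0.0, 38.6]
ft_force: [-3.2, -0.8, 7.6]
finger_gap: 15.9
grip_force: 19.8
```

```bash
python3 st.py 2
```

```text
0.0245 0.0245 t 25.125 pos [537.1  90.3 173.1] rpy [180.    0.   38.6] 38.6 F [-2.17 -1.17  5.66] tau [-0.0403  0.4621  0.0057] sd [0.0203 0.0378 0.0089] j6 55.5
eff6 [0.0245] gap 16.1
```

Torque rose to 0.0245: the spindle bears on the lath. Continue in small steps.

Emit:
apply_moves:
  angular:
    - [0,0,-1]
    - [0,0,-1]
    - [0,0,0]
    - [0,0,0]
    - [0,0,0]
    - [0,0,0]
    - [0,0,0]
  travel:
    - [0,0,0]
    - [0,0,0]
    - [0,0,0]
    - [0,0,0]
    - [0,0,0]
    - [0,0,0]
    - [0,0,0]
  jaw: [0.1,0.1,0.1,0.1,0.1,0.1,0.1]

```text
time: 26.0
tool_pos: [537.1, 90.3, 173.1]
tcp_rot: [180.0, -0.0, 22.6]
ft_force: [-3.0, -1.5, 5.3]
finger_gap: 16.2
grip_force: 19.8
```

```bash
python3 st.py 2
```

```text
0.0414 0.0414 t 26.1 pos [537.1  90.3 173.1] rpy [180.    0.   22.6] 22.6 F [-2.65 -0.25  5.83] tau [-0.014   0.4913  0.0819] sd [0.0176 0.0289 0.0419] j6 71.5
eff6 [0.0414] gap 16.0
```

Emit:
apply_moves:
  angular:
    - [0,0,-1]
    - [0,0,-1]
    - [0,0,0]
    - [0,0,0]
    - [0,0,0]
    - [0,0,0]
    - [0,0,0]
  travel:
    - [0,0,0]
    - [0,0,0]
    - [0,0,0]
    - [0,0,0]
    - [0,0,0]
    - [0,0,0]
    - [0,0,0]
  jaw: [0.1,0.1,0.1,0.1,0.1,0.1,0.1]

```text
time: 26.98
tool_pos: [537.1, 90.4, 173.1]
tcp_rot: [-180.0, -0.0, 6.6]
ft_force: [-2.8, 0.6, 5.3]
finger_gap: 15.9
grip_force: 19.8
```

```bash
python3 st.py 2
```

```text
0.0368 0.0368 t 27.075 pos [537.1  90.4 173.1] rpy [180.    0.    6.6] 6.6 F [-2.69  0.31  6.41] tau [0.0788 0.5217 0.0504] sd [0.0294 0.0054 0.0009] j6 87.5
eff6 [0.0368] gap 15.9
```

Emit:
apply_moves:
  angular:
    - [0,0,-1]
    - [0,0,-1]
    - [0,0,-1]
    - [0,0,0]
    - [0,0,0]
    - [0,0,0]
    - [0,0,0]
  travel:
    - [0,0,0]
    - [0,0,0]
    - [0,0,0]
    - [0,0,0]
    - [0,0,0]
    - [0,0,0]
    - [0,0,0]
  jaw: [0.1,0.1,0.1,0.1,0.1,0.1,0.1]

```text
time: 27.95
tool_pos: [537.1, 90.5, 173.1]
tcp_rot: [-180.0, -0.0, -17.3]
ft_force: [-2.0, 0.1, 5.6]
finger_gap: 15.5
grip_force: 19.8
```

```bash
python3 st.py 2
```

```text
0.0374 0.0374 t 28.05 pos [537.1  90.5 173.1] rpy [180.    0.   17.3] -17.3 F [-2.38  0.7   5.75] tau [0.1466 0.4038 0.0068] sd [0.0126 0.0114 0.0043] j6 111.5
eff6 [0.0374] gap 16.0
```

Emit:
apply_moves:
  angular:
    - [0,0,0]
    - [0,0,0]
    - [0,0,0]
    - [0,0,0]
    - [0,0,0]
    - [0,0,0]
    - [0,0,0]
    - [0,0,0]
    - [0,0,0]
  travel:
    - [0,0,0]
    - [0,0,0]
    - [0,0,0]
    - [0,0,0.3]
    - [0,0,0.6]
    - [0,0,0.6]
    - [0,0,0]
    - [0,0,0]
    - [0,0,0]
  jaw: [0.4,0.5,0.5,0.5,0.5,0.5,0.5,0.5,0.5]

```text
time: 29.18
tool_pos: [536.2, 90.2, 231.3]
tcp_rot: [180.0, 0.1, -17.6]
ft_force: [0.2, -0.7, 0.5]
finger_gap: 42.6
grip_force: 0.0
```

Back off so the wrist camera sees both marks from the robot side.

Emit:
apply_moves:
  angular:
    - [0,0,0]
    - [0,0,0]
    - [0,0,0]
    - [0,0,0]
    - [0,0,0]
    - [0,0,0]
  travel:
    - [-0.9,0.18,0]
    - [-0.9,0.18,0]
    - [-0.9,0.18,0]
    - [0,0,0]
    - [0,0,0]
    - [0,0,0]
  jaw: [0.5,0.5,0.5,0.5,0.5,0.5]

```text
time: 29.92
tool_pos: [429.5, 111.7, 232.4]
tcp_rot: [180.0, 0.0, -17.6]
ft_force: [-0.3, -1.0, 0.2]
finger_gap: 42.8
grip_force: 0.0
```

Run:
```python
from bench import r
from h import *
q,s=wrist(r,"w6");T,e=q["tool_pos"],q["tcp_rot"];print(T,e,q["time"])
C=np.array([537.6,90.3]);u=np.array([-.2357,.9718]);v=np.array([-u[1],u[0]])
print("lath tail px",pw(s,T,e,np.r_[C-198*u,38]))
c=pw(s,T,e,np.r_[C,167]).round().astype(int);print("cap px",c, "drum top", pw(s,T,e,np.r_[C,141]))
x0,y0=c-45;im=s["color"];k=im[y0:y0+90,x0:x0+90]
h=cv2.cvtColor(k,cv2.COLOR_RGB2HSV);red=((h[...,0]<8)|(h[...,0]>172))&(h[...,1]>110)&(h[...,2]>60)
n,l,st,ce=cv2.connectedComponentsWithStats(red.astype(np.uint8),connectivity=8)
for i in range(1,n):
    px=ce[i]+[x0,y0]
    for z in(167,141):
        d=ww(s,T,e,px,z)[:2]-C;print(st[i][4],px.round(1),z,"r",np.hypot(*d).round(1),"az",np.degrees(np.arctan2(d[1],d[0])).round(0))
cv2.imwrite("pics/w6c.png",cv2.resize(k[:,:,::-1],None,fx=6,fy=6,interpolation=cv2.INTER_CUBIC))
```

```text
[429.47613639 111.68797738 232.38550341] [ 1.79992461e+02  4.56924117e-03 -1.75984090e+01] 29.925
lath tail px [484.74609934  -6.3092762 ]
cap px [284  60] drum top [287.52994134  69.02116738]
60 [278.3  67.8] 167 r 4.6 az 125.0
60 [278.3  67.8] 141 r 5.2 az 63.0
22 [289.5  85.7] 167 r 13.0 az 174.0
22 [289.5  85.7] 141 r 9.7 az 169.0
```

View pics/w6c.png

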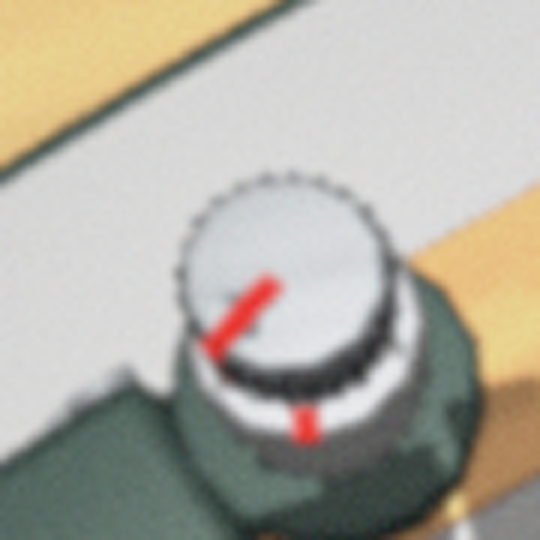

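The crop shows the cap mark (tip at crop (210,350), azimuth 125°) ahead clockwise of the drum mark (crop (307,425), azimuth about 170°). That is a lead of about 45°, or two clicks. The gripper is clear, so I'll hand in.

```bash
python3 -c "
from bench import r
print(r.hand_in())"
```

```text
the job is handed in; nothing more can be done
None
```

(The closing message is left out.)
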